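# Slide the locked carburettor carriage to the gauge

## Task

Press the green lock button on the slide's carriage with a fingertip and, keeping it held down all the way, push the carriage along its rail until it is fully home against the end stop on the dial gauge's side. Then let the button spring up so the carriage is locked there, and take the hand away. Pick nothing up, do not touch the carburettor or the gauge, and leave the other things on the table where they are.

Things in the scene. Friction and masses are not known exactly. Their poses are not given: they have to be found in the camera images.
- slide: Bench slide fixed to the table: dark steel base plate 150 mm (x) by 440 mm (y), 12 mm thick, with a steel rail along its y axis and a red end stop near each end (blocks 90 x 16 mm, tops at z = 46 mm, at y = +195 and -195 mm). Origin: centre of the underside; its y axis runs along the rail.
- carriage (a joint): Position of the aluminium carriage along the rail in m: 0 = fully home against the stop at the slide's -y end, 0.18 = fully home against the stop at the +y end; grows towards the slide's +y. With the lock button down it slides freely (about 1 N plus light drag); with the button up a pawl stands in a rack (a tooth every 15 mm, at the end stops too) and holds it, with up to 2 mm of play either way.
- carriage_mark (a point): Centre of the top face of the carriage deck, a plate 110 mm (x) by 190 mm (y) whose top is 46 mm above the table; axes as the slide's. At carriage joint value q it lies at y = q - 90 mm in the slide's frame. The lock button stands at y = -55 mm and the carburettor at y = +50 mm from this point.
- lock_top (a point): Centre of the top face of the green round lock button, 44 mm across, 80 mm above the table when up; axes as the slide's. Pressed straight down. A fingertip holding it down and dragging along the rail moves the carriage, by friction on the button or by bearing on a yellow guard.
- lock_block (a point): Centre of the top of the black block, 60 mm (x) by 76 mm (y), top 66 mm above the table, under the button. On it stand two yellow finger guards (50 mm in x, 4 mm thick, tops 86 mm above the table) 36 mm to either side of the button's centre along the rail, a 68 mm gap for shut fingers. The x sides are open.
- lock (a joint): How far the lock button is pressed, in m: 0 = up (carriage locked), 0.006 = fully down (stop). Spring: about 3 N to start, 7 N fully down; it springs up by itself. The lock lets go about 3.5 mm down, so keep the button fully down (past 0.0045) while sliding.
- carb: Grey metal carburettor bolted on the carriage, 78 mm (x) by 64 mm (y), 72 mm tall (top 118 mm above the table), rides along with it. Origin: centre of its underside. Not to be touched.
- gauge: Dial gauge on a heavy square red foot (75 x 75 mm), white face-up dial 62 mm across in a black rim, 91 mm tall, fixed to the table some 285 mm from the slide's centre, beyond one end of the rail; which end varies. It marks the end to slide to. Origin: centre of its underside.
- tray: Open blue plastic tray with brass jets, 100 x 75 mm, 35 mm tall, fixed to the table beyond the other end of the rail, the end not to slide to. Origin: centre of its underside.
- screwdriver: Loose red-handled screwdriver lying in front of the slide, bystander.
- spacer: Loose aluminium spacer ring, 56 mm across, 14 mm tall, bystander.
- bowl: Loose steel float bowl, 70 mm across, 40 mm tall, bystander.
- jar: Loose amber jar, 48 mm across, 60 mm tall, bystander.
- wrench: Loose steel wrench lying beyond the slide, bystander.
- bottle: Loose clear water bottle with a green cap, 64 mm across, 200 mm tall, beyond the slide, bystander.
Mind the look-alikes: they are no part of the job. There is more than one size of the gauge; the job needs the larger.

How it is judged:
By the outcome, as a careful person would: the job done as asked, in the order asked, and still so for the second after the job is handed in, with the robot touching nothing.
It also fails if it takes over 32 s, if anything falls off the work surface, if the arm or the gripper's body presses on something with over 40 N, if the wrist force passes 120 N, or if a joint passes its speed limit or range.

## Robot

A 7-joint arm with a two-finger parallel gripper is mounted at the origin on the work surface. World frame = base frame: x ahead of the robot, y to its left, z up, the work surface at z = 0. Lengths are in m, angles in rad, forces in N, time in s.
With the tool pointing down it reaches from about 0.35 to 0.9 m from the base axis. Payload 8.1 kg.
Tool frame: the origin (TCP) lies at the very end of the fingers, on their centre line; the grasp point (between the pads) lies 19 mm behind it; z points along the fingers, y is the line along which they close (so a half turn about z gives the same grasp; the last joint's range is limited). The gripper opens to 92 mm and grips with 3 to 60 N. Pads are 19 mm wide; open, the fingers measure 130 mm over their backs; the gripper's body (75 mm by 190 mm) begins 47 mm behind the grasp point.
Start: joints at [1.158, 0.434, 0.025, 1.573, -0.012, 1.134, -0.075], TCP at [0.191, -0.595, 0.227] pointing down, gripper open.
Joint ranges: [-2.62, 2.62], [-0.44, 2.09], [-1.27, 1.32], [0.08, 2.57], [-1.32, 4.46], [0.12, 2], [-2.74, 2.74]. Speed limits (rad/s): [2.22, 2.22, 3.01, 3.01, 3.14, 3.14, 3.14].

## Interface

Orientations are given as [roll, pitch, yaw] about the fixed x, y, z axes, in that order (R = Rz(yaw) Ry(pitch) Rx(roll)).
In Python, from station import * gives the robot as it stands. The module is installed in compiled form; this text tells all that it offers.
- The arm moves only by the tool apply_moves, never from a script. Its arguments are lists of equal length, an entry for each row: "fingers": the opening, from 0 (shut) to 1 (fully open); "dp": the shift along the world's x, y, z in m, a list of three; "yaw": the turn about the world's z in degrees. In form: {"fingers": [fingers, ...], "dp": [[dx, dy, dz], ...], "yaw": [yaw, ...]}. A call has exactly 5 rows; each row shifts and turns the commanded pose from where the row before left it; what a row does not reach is not made up. A row lasts 1/12 s, in which the tool goes at most 41.7 mm and 7.16 degrees, less where a joint would pass 70% of its speed; a pose out of reach is approached as far as the arm can. A call with a gripper value outside its range is refused whole. The fingers move at their own pace and stop on an object; "newtons" is the grip in N (left out, the last holds). Time passes only in rows, so rows that do not move let the fingers close, or fill a call up. It gives the time, the measured TCP pose, the force, the opening and the grip force at its end, in the units of the state.
- read_state(): the state, without advancing time (a new reading comes with each control period).
- capture(name): name is "scene" or "top" or "wrist"; returns the picture (480x640x3 uint8, red, green, blue); there is no depth.
- get_calibration(name): a dict with "fx", "fy", "cx", "cy" (pixels), "k1" (the pictures are not rectified: a ray, as slopes to the right and down, at radius r is drawn at 1 + k1 r^2 times it, then the intrinsics apply), "world_to_cam" (4x4, takes a point from world to camera coordinates); the wrist camera has in their place "T_tool_cam" (4x4, takes a point from camera to tool coordinates, whose origin is the TCP and whose axes are the flange's). Camera axes: x right, y up, looking along -z (the intrinsics and any distortion apply to the point x, -y, -z); pixel columns grow to the right and rows downward; lengths in m; the calibration is good to about 2 mm. A picture is of the moment at which its call begins: read the wrist's pose just before it. get_calibration takes no time and is no camera call.
- sign_off(): hands the job in; it is judged then, once.
The state is a dict: "clock": time; "joint_positions": joint angles; "joint_velocities": joint speeds; "joint_efforts": joint torques, N m; "tool_pos": TCP position; "ee_rot": TCP orientation; "force": force on the tool from outside, world axes, zero at the start; "wrist_torque": the same for the moment, N m; "gripper_width": finger opening in m; "gripper_force": force on a finger pad.
Only numpy, scipy, OpenCV 4.12 (cv2) and the standard library are available. Lean on these libraries where they do the work, as an engineer would, in place of code of your own. Each camera call takes 0.05 s, during which the arm holds its last target. There are 200 camera calls.

## Working session

There is one attempt and no reset: what is moved stays moved. The work goes in short steps, Python scripts to look and compute and a tool call to move; the robot and the scene stay as the last step left them, time stands still between calls to the robot, and variables do not carry over. Pictures are saved under pics/ and viewed, at most 10 in all, crops included, and the job is handed in when it is done.

Besides the shell and the picture viewer there is one more tool, called after "Call:" as name([rows], argument=value, ...), one row to a line, values as JSON. apply_moves: Moves the arm, as the interface text tells. Its arguments: {"type":"object","properties":{"fingers":{"type":"array","items":{"type":"number"}},"dp":{"type":"array","items":{"type":"array","items":{"type":"number"}}},"yaw":{"type":"array","items":{"type":"number"}},"newtons":{"type":"number"}},"required":["fingers","dp","yaw"]}

```bash
mkdir -p pics; cat > h.py <<'E'
from station import *
import numpy as np, cv2
def ray(name,u,v):
    c=get_calibration(name);d=np.array([(u-c['cx'])/c['fx'],(v-c['cy'])/c['fy']]);s=d.copy()
    for _ in range(20): s=d/(1+c['k1']*(s@s))
    M=np.linalg.inv(np.array(c['world_to_cam']));return M[:3,3],M[:3,:3]@np.array([s[0],-s[1],-1])
def at(name,u,v,z):
    o,d=ray(name,u,v);return o+d*(z-o[2])/d[2]
def proj(name,p):
    c=get_calibration(name);q=np.array(c['world_to_cam'])@np.append(p,1);s=np.array([q[0],-q[1]])/-q[2];s=s*(1+c['k1']*(s@s))
    return s[0]*c['fx']+c['cx'],s[1]*c['fy']+c['cy']
E
python3 - <<'E'
from h import *
for n in('scene','top'): cv2.imwrite(f'pics/{n}.png',capture(n)[:,:,::-1])
s=read_state();print(s)
E
```

```text
{'clock': 0.1, 'joint_positions': array([ 1.15840699,  0.43514693,  0.02496288,  1.57405457, -0.01156257,
        1.13400978, -0.07510545]), 'joint_velocities': array([-9.57698023e-04, -3.93723624e-03,  1.21424456e-03, -1.73868876e-03,
        2.81340203e-05, -1.48029923e-03, -1.03150930e-04]), 'joint_efforts': array([ 2.82263034e-03, -6.69127536e+01,  9.88035835e-01, -3.15146255e+01,
       -6.04024390e-02,  3.73370619e-02,  4.72341441e-06]), 'tool_pos': array([ 0.19032783, -0.59480114,  0.22600856]), 'ee_rot': array([-3.14012715e+00,  1.62704663e-04,  3.09739660e-01]), 'force': array([-0.01474716, -0.76385475, -0.51272833]), 'wrist_torque': array([ 0.00097148,  0.00241906, -0.05094894]), 'gripper_force': 0.0, 'gripper_width': 0.09165143913778505}
```

View pics/top.png

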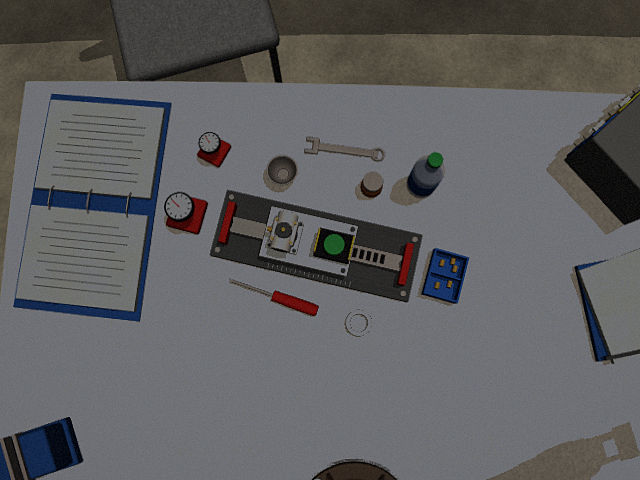

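View pics/scene.png

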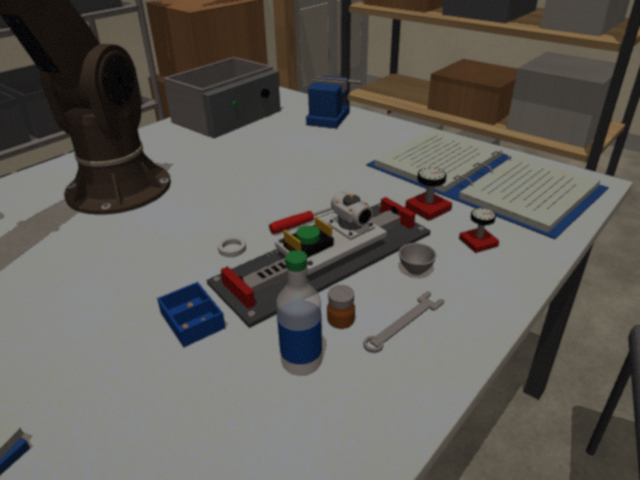

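Top view: the larger gauge is at (185,210), with a smaller decoy at (212,147). The green lock button is at (334,244). Things that could be taken for the button are the bottle's green cap at (434,160) and nothing else green. The carburettor is at (284,230), the red stops at (227,222) and (406,264), and the tray at (445,276) on the far end. I'll slide towards image left and check with a crop.

```bash
python3 - <<'E'
from h import *
im=cv2.imread('pics/top.png')
h=cv2.cvtColor(im,cv2.COLOR_BGR2HSV)
def blobs(m,z,n):
    k,l,st,c=cv2.connectedComponentsWithStats(m.astype(np.uint8))
    for i in range(1,k):
        if st[i,4]>60: print(n,st[i,4],c[i].round(1),at('top',*c[i],z).round(4))
blobs(cv2.inRange(h,(45,120,50),(80,255,255)),.08,'green')
blobs(cv2.inRange(h,(0,170,70),(6,255,255))|cv2.inRange(h,(174,170,70),(180,255,255)),.046,'red')
cr=im[180:310,150:480]
cv2.imwrite('pics/crop.png',cv2.resize(cr,(792,312),interpolation=cv2.INTER_CUBIC))
E
```

```text
green 164 [435.2 159.2] [ 0.7551 -0.154   0.08  ]
green 336 [333.8 243.8] [0.569  0.0553 0.08  ]
red 174 [221.2 152.3] [0.7687 0.3045 0.046 ]
red 330 [196.4 215.1] [0.6282 0.3499 0.046 ]
red 280 [226.2 221.3] [0.6165 0.2849 0.046 ]
red 294 [405.9 263.3] [ 0.5369 -0.0973  0.046 ]
red 455 [294.8 302.6] [0.4484 0.133  0.046 ]
```

View pics/crop.png

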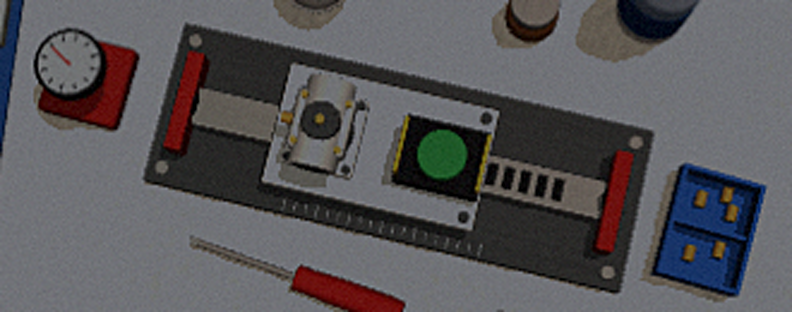

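Crop: the button is at crop (441,153) between two yellow guards, with the carburettor and gauge to its left. So the travel is along +y of the slide, direction (0.204, 0.979), with q≈0.105 and about 75 mm to go. I'll move above the button with the fingers shut and the tool turned so its narrow side lies along the rail.

Call:
apply_moves([
  [0.019,0.0325,0],
  [0.019,0.0325,0],
  [0.019,0.0325,0],
  [0.019,0.0325,0],
  [0.019,0.0325,0],
], fingers=[0,0,0,0,0], yaw=[3,3,3,3,3])

```text
clock: 0.52
tool_pos: [0.2859, -0.4309, 0.2264]
ee_rot: [-3.141, 0.0, 0.574]
force: [0.9, -0.3, 0.8]
gripper_width: 0.0634
gripper_force: 0.0
```

Call:
apply_moves([
  [0.019,0.0325,0],
  [0.019,0.0325,0],
  [0.019,0.0325,0],
  [0.019,0.0325,0],
  [0.019,0.0325,0],
], fingers=[0,0,0,0,0], yaw=[3,3,3,3,3])

```text
clock: 0.93
tool_pos: [0.3808, -0.2685, 0.2267]
ee_rot: [-3.142, 0.0, 0.836]
force: [0.7, -1.0, 0.2]
gripper_width: 0.0299
gripper_force: 0.0
```

Call:
apply_moves([
  [0.019,0.0325,0],
  [0.019,0.0325,0],
  [0.019,0.0325,0],
  [0.019,0.0325,0],
  [0.019,0.0325,0],
], fingers=[0,0,0,0,0], yaw=[3,3,3,3,3])

```text
clock: 1.35
tool_pos: [0.4759, -0.1061, 0.2267]
ee_rot: [-3.142, 0.0, 1.097]
force: [1.1, -1.1, -0.1]
gripper_width: 0.0011
gripper_force: 0.0
```

Call:
apply_moves([
  [0.0186,0.0323,0],
  [0.0186,0.0323,0],
  [0.0186,0.0323,0],
  [0.0186,0.0323,0],
  [0.0186,0.0322,0],
], fingers=[0,0,0,0,0], yaw=[3,3,3,3,3])

```text
clock: 1.77
tool_pos: [0.5689, 0.0552, 0.2265]
ee_rot: [-3.141, 0.0, 1.359]
force: [0.2, 0.3, 0.3]
gripper_width: 0.0006
gripper_force: 0.0
```

Call:
apply_moves([
  [0,0,-0.03],
  [0,0,-0.03],
  [0,0,-0.03],
  [0,0,-0.015],
  [0,0,0],
], fingers=[0,0,0,0,0], yaw=[0,0,0,0,0])

```text
clock: 2.18
tool_pos: [0.5658, 0.0529, 0.1178]
ee_rot: [-3.135, 0.002, 1.357]
force: [-0.8, -0.1, 0.4]
gripper_width: 0.0005
gripper_force: 0.0
```

```bash
python3 - <<'E'
from h import *
s=read_state();print(s['tool_pos'],s['force'])
w=capture('wrist');t=capture('top');p=capture('scene')
T=cv2.resize(t[190:300,190:430],(400,183));P=cv2.resize(p[170:320,200:440],(400,250))
o=np.zeros((480,800,3),np.uint8);o[:,:]=0
o[:300,:400]=cv2.resize(w,(400,300));o[:183,400:]=T;o[200:450,400:]=P
cv2.imwrite('pics/a.png',o[:,:,::-1])
E
```

```text
[0.56582224 0.05294416 0.11781032] [-0.83734409 -0.05440454  0.4082095 ]
```

View pics/a.png

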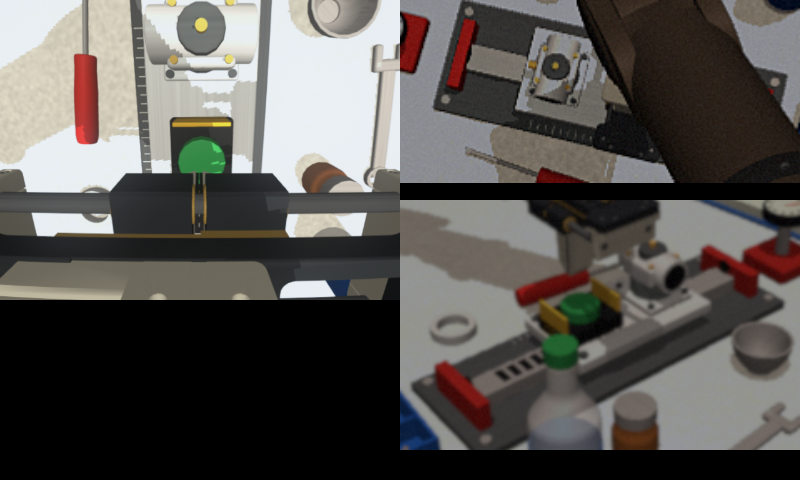

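Wrist view: the shut fingers line up with the green button at (201,157), and the carburettor is ahead and clear. The scene view shows the hand above the guards. Now descend.

Call:
apply_moves([
  [0.002,0.001,-0.01],
  [0.001,0.001,-0.01],
  [0,0,-0.008],
  [0,0,-0.004],
  [0,0,0],
], fingers=[0,0,0,0,0], yaw=[0,0,0,0,0])

```text
clock: 2.75
tool_pos: [0.5707, 0.0554, 0.0885]
ee_rot: [-3.14, 0.001, 1.357]
force: [0.6, -0.7, 0.1]
gripper_width: 0.0006
gripper_force: 0.0
```

Call:
apply_moves([
  [0,0,-0.002],
  [0,0,-0.002],
  [0,0,-0.002],
  [0,0,-0.002],
  [0,0,-0.002],
], fingers=[0,0,0,0,0], yaw=[0,0,0,0,0])

```text
clock: 3.17
tool_pos: [0.5716, 0.0556, 0.0798]
ee_rot: [3.141, -0.0, 1.357]
force: [-1.3, -0.3, 3.3]
gripper_width: 0.0005
gripper_force: 1.6
```

Contact at z≈0.080. Press on.

Call:
apply_moves([
  [0,0,-0.002],
  [0,0,-0.002],
  [0,0,-0.002],
  [0,0,-0.001],
  [0,0,0],
], fingers=[0,0,0,0,0], yaw=[0,0,0,0,0])

```text
clock: 3.58
tool_pos: [0.5719, 0.0565, 0.0742]
ee_rot: [3.14, -0.001, 1.357]
force: [-4.1, 0.3, 17.0]
gripper_width: 0.0001
gripper_force: 8.1
```

The button is fully down (17 N). Slide along the rail.

Call:
apply_moves([
  [0.0004,0.002,0],
  [0.0006,0.003,0],
  [0.0006,0.003,0],
  [0.0006,0.003,0],
  [0.0006,0.003,0],
], fingers=[0,0,0,0,0], yaw=[0,0,0,0,0])

```text
clock: 4.0
tool_pos: [0.5748, 0.0703, 0.0742]
ee_rot: [3.14, -0.001, 1.357]
force: [-4.1, -0.3, 16.4]
gripper_width: 0.0003
gripper_force: 8.2
```

Call:
apply_moves([
  [0.0008,0.004,0],
  [0.0008,0.004,0],
  [0.0008,0.004,0],
  [0.0008,0.004,0],
  [0.0008,0.004,0],
], fingers=[0,0,0,0,0], yaw=[0,0,0,0,0])

```text
clock: 4.42
tool_pos: [0.579, 0.0903, 0.0742]
ee_rot: [3.14, -0.001, 1.357]
force: [-3.4, -1.0, 15.6]
gripper_width: 0.0004
gripper_force: 7.8
```

Call:
apply_moves([
  [0.0008,0.004,0],
  [0.0008,0.004,0],
  [0.0008,0.004,0],
  [0.0008,0.004,0],
  [0.0006,0.003,0],
], fingers=[0,0,0,0,0], yaw=[0,0,0,0,0])

```text
clock: 4.83
tool_pos: [0.583, 0.1097, 0.0742]
ee_rot: [3.139, -0.001, 1.357]
force: [-3.6, -0.9, 14.7]
gripper_width: 0.0002
gripper_force: 7.3
```

```bash
python3 - <<'E'
from h import *
s=read_state();print(s['tool_pos'],s['force'])
w=capture('wrist');t=capture('top')
o=np.zeros((300,800,3),np.uint8)
o[:300,:400]=cv2.resize(w,(400,300));o[:300,400:]=cv2.resize(t[180:300,190:350],(400,300))
cv2.imwrite('pics/b.png',o[:,:,::-1])
E
```

```text
[0.58297738 0.10965848 0.07422345] [-3.62020422 -0.85077989 14.71496501]
```

View pics/b.png

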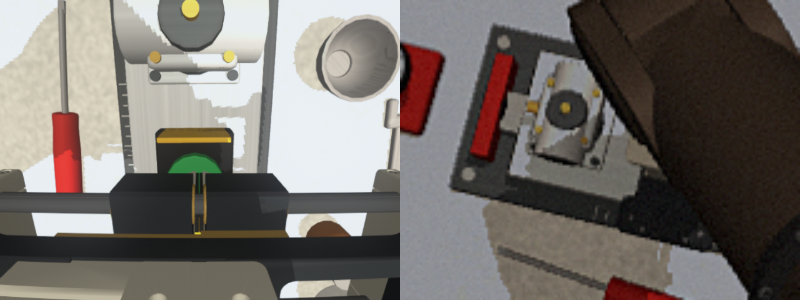

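The carriage rides along: the button is still under the tip and the deck is nearing the left red stop in the top view. About 20 mm remain; I'll go on slowly until the stop force shows.

Call:
apply_moves([
  [0.0008,0.004,-0.0003],
  [0.0008,0.004,-0.0003],
  [0.0006,0.003,0],
  [0.0006,0.003,0],
  [0.0004,0.002,0],
], fingers=[0,0,0,0,0], yaw=[0,0,0,0,0])

```text
clock: 5.35
tool_pos: [0.5864, 0.126, 0.0742]
ee_rot: [3.139, -0.002, 1.357]
force: [-3.6, -0.5, 18.9]
gripper_width: 0.0004
gripper_force: 9.3
```

Call:
apply_moves([
  [0.0002,0.001,0],
  [0.0002,0.001,0],
  [0.0002,0.001,0],
  [0.0002,0.001,0],
  [0.0002,0.001,0],
], fingers=[0,0,0,0,0], yaw=[0,0,0,0,0])

```text
clock: 5.77
tool_pos: [0.587, 0.1286, 0.0741]
ee_rot: [3.139, 0.001, 1.356]
force: [-7.3, -7.0, 24.1]
gripper_width: 0.0003
gripper_force: 12.1
```

The stop is felt (force y −7 N, 74 mm of travel). Hold briefly, then release straight up.

Call:
apply_moves([
  [0.0002,0.001,0],
  [0,0,0],
  [0,0,0],
  [0,0,0.002],
  [0,0,0.002],
], fingers=[0,0,0,0,0], yaw=[0,0,0,0,0])

```text
clock: 6.18
tool_pos: [0.587, 0.129, 0.0768]
ee_rot: [3.14, 0.002, 1.356]
force: [-0.6, -4.0, 4.4]
gripper_width: 0.0004
gripper_force: 2.5
```

Call:
apply_moves([
  [0,0,0.003],
  [0,0,0.004],
  [0,0,0.005],
  [0,0,0.01],
  [0,0,0.02],
], fingers=[0,0,0,0,0], yaw=[0,0,0,0,0])

```text
clock: 6.6
tool_pos: [0.5851, 0.1306, 0.1171]
ee_rot: [-3.138, 0.001, 1.358]
force: [-0.0, 0.2, -0.1]
gripper_width: 0.0005
gripper_force: 0.0
```

Call:
apply_moves([
  [0,0,0.03],
  [0,0,0.03],
  [0,0,0.03],
  [0,-0.03,0.02],
  [-0.02,-0.035,0],
], fingers=[0,0,0,0,0], yaw=[0,0,0,0,0])

```text
clock: 7.02
tool_pos: [0.5707, 0.0691, 0.2335]
ee_rot: [3.133, -0.006, 1.362]
force: [1.8, -1.5, 0.0]
gripper_width: 0.0004
gripper_force: 0.0
```

Call:
apply_moves([
  [-0.02,-0.035,0],
  [-0.02,-0.035,0],
  [-0.02,-0.035,0],
  [-0.02,-0.035,0],
  [-0.02,-0.035,0],
], fingers=[0,0,0,0,0], yaw=[0,0,0,0,0])

```text
clock: 7.43
tool_pos: [0.4653, -0.1103, 0.2288]
ee_rot: [3.141, -0.0, 1.358]
force: [1.0, -1.0, -0.1]
gripper_width: 0.0008
gripper_force: 0.0
```

Call:
apply_moves([
  [-0.02,-0.035,0],
  [-0.02,-0.035,0],
  [-0.02,-0.035,0],
  [-0.02,-0.035,0],
  [0,0,0],
], fingers=[0,0,0,0,0], yaw=[0,0,0,0,0])

```text
clock: 7.85
tool_pos: [0.382, -0.2562, 0.2285]
ee_rot: [-3.14, 0.003, 1.348]
force: [-0.9, 0.6, 0.1]
gripper_width: 0.0003
gripper_force: 0.0
```

```bash
python3 - <<'E'
from h import *
s=read_state();print(s['tool_pos'],s['force'])
t=capture('top');p=capture('scene')
m=cv2.inRange(cv2.cvtColor(t,cv2.COLOR_RGB2HSV),(45,120,50),(80,255,255))
k,l,st,c=cv2.connectedComponentsWithStats(m)
for i in range(1,k):
    if st[i,4]>60: print(c[i],at('top',*c[i],.08))
u=np.array([.204,.979])
print('expected',np.array([.5767,.0938])+u*.035)
o=np.zeros((300,800,3),np.uint8)
o[:,:400]=cv2.resize(t[180:300,190:350],(400,300),interpolation=cv2.INTER_CUBIC);o[:,400:]=cv2.resize(p[170:320,240:440],(400,300),interpolation=cv2.INTER_CUBIC)
cv2.imwrite('pics/c.png',o[:,:,::-1])
E
```

```text
[ 0.38200119 -0.25617114  0.22847576] [-0.92219948  0.56594444  0.07076104]
[435.18292683 159.22560976] [ 0.7550202  -0.15388947  0.08      ]
[298.51057402 235.52870091] [0.5842882  0.12829261 0.08      ]
expected [0.58384  0.128065]
```

View pics/c.png

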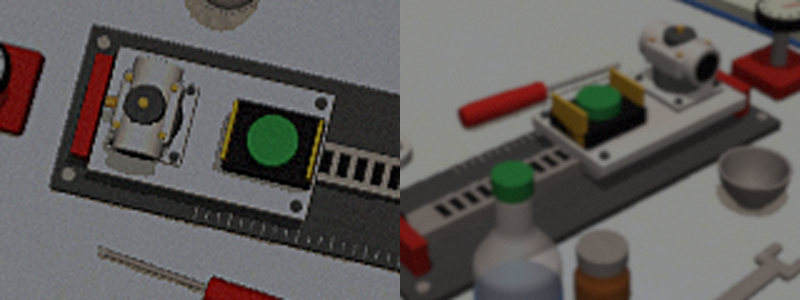

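The carriage deck is against the left red stop, the button (crop 272,140) is up and at its expected home position, and nothing else has moved. Handing in.

```bash
python3 -c "
from station import *
print(sign_off())"
```

```text
the job is handed in; nothing more can be done
None
```

The carriage is home against the end stop on the larger gauge's side, with the button sprung up and the hand clear. I handed the job in at about 8 s; no verdict came back.

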